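# Bolt the jamb leaf, then hold the gate leaf for the pin

### The job

One of the three bolt holes in the hinge leaf on the jamb block is still empty: set one spare bolt from the drilled block in it, fully home, and let go, leaving the other bolts where they are. Then take the loose gate leaf from the slotted rack, bring its knuckle down between the two fixed knuckles with its plate upright and its flush back face turned away from the jamb block, so that the pin holes line up, and finish still holding it there, steady and carried by the gripper alone. Leave the hinge pin, the spanner and the file where they lie.

Things in the scene. Friction and masses are not known exactly. Their poses are not given: they have to be found in the camera images.
- jamb: Pale timber jamb block, 95 x 260 x 44 mm, fixed on two bearers, a dark steel hinge leaf on its top. Origin: hinge axis (centre line of the pin holes), mid-hinge, 77 mm above bench. y along the axis, z up, x level from the axis over the block, away from the robot. Timber's near edge x = 10 mm, top z = -11 mm: nothing lies under the knuckle gap. Holdfasts at x = 70-140, y = +-105, top z = 36 mm.
- jamb_knuckle_left (a point): Inner end of the fixed knuckle on the jamb's +y side, on the hinge axis, y = +33.5 mm in the jamb frame. Fixed knuckles: tubes 22 mm outside, 12 mm bore, 31.5 mm long, reaching outward to y = +-65 mm. The 67 mm gap between them takes the loose leaf's 62 mm knuckle (2.5 mm to spare each end).
- jamb_knuckle_right (a point): Inner end of the other fixed knuckle, y = -33.5 mm in the jamb frame. The fixed leaf's plate is 8 mm thick: x = 14 to 68, y = -65 to 65, top face z = -3 mm in the jamb frame.
- hole_0 (a point): Mouth of a bolt hole in the fixed leaf's top face, 74 mm above the bench; 14.5 mm across, through plate and timber (17 mm there). The three holes stand in a row along the hinge, 45 mm apart, 40 mm from its axis. A seated bolt has its origin here.
- hole_1 (a point): Mouth of a bolt hole in the fixed leaf's top face, 74 mm above the bench; 14.5 mm across, through plate and timber (17 mm there). The three holes stand in a row along the hinge, 45 mm apart, 40 mm from its axis. A seated bolt has its origin here.
- hole_2 (a point): Mouth of a bolt hole in the fixed leaf's top face, 74 mm above the bench; 14.5 mm across, through plate and timber (17 mm there). The three holes stand in a row along the hinge, 45 mm apart, 40 mm from its axis. A seated bolt has its origin here.
- bolt_a: Zinc M12 hex bolt, 80 g, one of four alike. Origin on its axis at the UNDERSIDE of the head (its seat), z up. Above: flange 25 mm across, 2.5 mm thick, then hex head 19 mm across, 8 mm tall (top at +10.5 mm). Below: shank 12 mm across, 60 mm long, chamfered foot. Two of the four stand in holes of the fixed leaf, two are spares in the bolt block; which ones changes.
- bolt_b: Zinc M12 hex bolt, 80 g, one of four alike. Origin on its axis at the UNDERSIDE of the head (its seat), z up. Above: flange 25 mm across, 2.5 mm thick, then hex head 19 mm across, 8 mm tall (top at +10.5 mm). Below: shank 12 mm across, 60 mm long, chamfered foot. Two of the four stand in holes of the fixed leaf, two are spares in the bolt block; which ones changes.
- bolt_c: Zinc M12 hex bolt, 80 g, one of four alike. Origin on its axis at the UNDERSIDE of the head (its seat), z up. Above: flange 25 mm across, 2.5 mm thick, then hex head 19 mm across, 8 mm tall (top at +10.5 mm). Below: shank 12 mm across, 60 mm long, chamfered foot. Two of the four stand in holes of the fixed leaf, two are spares in the bolt block; which ones changes.
- bolt_d: Zinc M12 hex bolt, 80 g, one of four alike. Origin on its axis at the UNDERSIDE of the head (its seat), z up. Above: flange 25 mm across, 2.5 mm thick, then hex head 19 mm across, 8 mm tall (top at +10.5 mm). Below: shank 12 mm across, 60 mm long, chamfered foot. Two of the four stand in holes of the fixed leaf, two are spares in the bolt block; which ones changes.
- bolt_block: Dark wooden block with a yellow strip, 160 (x) x 56 (y) x 60 mm high, fixed; origin: centre of its underside, z up. Three blind holes in its top at x = -45, 0, 45 mm, y = 0, 14 mm across, 46 mm deep. A spare bolt stands in each end hole, head underside 14 mm above the block (74 mm above the bench).
- rack: Pale wooden rack with a yellow strip, fixed, 104 (x) x 150 (y) x 50 mm high; origin: centre of its underside, z up. Two slots along y, open at the top, centred at x = -28 and +28 mm, 24 mm wide, floor 12 mm above the bench. The loose leaf stands in one of them, the other is empty.
- leaf: Loose gate leaf, dark steel, about 0.55 kg, standing in the rack knuckle down, nearly plumb. Origin: centre of its knuckle's bore; y along the bore, z up. Knuckle: tube 22 mm outside, 12 mm bore, y = -31 to 31. Plate: 8 mm thick, x = -11 to -3 (flush back faces -x), y = -65 to 65, z = 14 to 68 mm (top edge, where to pinch it). Matched: origin and axes coincide with jamb's.
- knuckle_left (a point): Centre of the loose knuckle's bore at its +y end, 31 mm from the leaf's origin. Matched: on the hinge axis at y = +31 mm in the jamb frame.
- knuckle_right (a point): Centre of the loose knuckle's bore at its -y end, 31 mm from the leaf's origin. Matched: on the hinge axis at y = -31 mm in the jamb frame.
- pin: Bright steel hinge pin, 11 mm thick, about 160 mm long with a bent end, lying on the bench on the robot's side of the jamb. Origin in the straight part; x along it. Leave it alone.
- spanner: Steel spanner lying on the bench to the left beyond the jamb. Leave it alone.
- file: File with an orange and black grip, 250 mm long, lying on the bench to the right beyond the jamb. Origin where blade and grip meet; x along the blade. Leave it alone.

How it is judged:
By the outcome, as a careful person would: the job done as asked, in the order asked, and still so for the second after the job is handed in, while the arm keeps its last pose, push and grip.
It also fails if it takes over 58 s, if anything falls off the work surface, if the arm or the gripper's body presses on something with over 40 N, if the wrist force passes 120 N, or if a joint passes its speed limit or range.

### The arm

A 7-joint arm with a two-finger parallel gripper is mounted at the origin on the work surface. World frame = base frame: x ahead of the robot, y to its left, z up, the work surface at z = 0. Lengths are in m, angles in degrees, forces in N, time in s.
With the tool pointing down it reaches from about 0.4 to 0.75 m from the base axis. Payload 19.5 kg.
Tool frame: the origin (TCP) lies at the very end of the fingers, on their centre line; the grasp point (between the pads) lies 19 mm behind it (ctrl.hold_point_z is the distance from the TCP to the grasp point, in m); z points along the fingers, y is the line along which they close (so a half turn about z gives the same grasp; the last joint's range is limited). The gripper opens to 85 mm and grips with 20 to 120 N. Pads are 22 mm wide; open, the fingers measure 114 mm over their backs; the gripper's body (76 mm by 85 mm) begins 54 mm behind the grasp point. The pads swing forward as they close: fully open they stand 13 mm farther back than shut.
Start: joints at [-73.379, 40.479, -1.581, 85.061, 1.261, 54.483, -4.326], TCP at [0.187, 0.544, 0.231] pointing down, gripper open.
Joint ranges: [-155.06, 155.06], [-18.47, 123.98], [-90, 86.84], [0, 140.48], [-83.41, 263.41], [0, 116], [-161.91, 161.91]. Speed limits (degrees/s): [108.29, 108.29, 147.25, 147.25, 172.46, 172.46, 172.46].

### API

Orientations are given as a 3x3 rotation matrix whose columns are the frame's x, y, z axes.
In Python, from rig import ctrl gives the robot as it stands.
- The arm moves only by the tool drive_tool, never from a script. Its argument "commands" is a list of rows, each an object of numbers: "x", "y", "z": the shift along the tool's x, y, z scaled (see below); "twist": the turn about the tool's z scaled (see below); "gripper": the opening, from 0 (shut) to 1 (fully open). A call has exactly 5 rows; each row is the pose to reach, as a shift and turn from the pose commanded when the call began, along the tool's axes at that moment; what a row does not reach only later rows make up. The controller multiplies each number of a shift by 15 cm and each number of a turn by 120 degrees. A row lasts 1/10 s, in which the tool goes at most 50 mm and 8.59 degrees, less where a joint would pass 70% of its speed; a pose out of reach is approached as far as the arm can. A call with a number of a shift or a turn outside -1 to 1 is refused whole. A call with a gripper value outside its range is refused whole. The fingers move at their own pace and stop on an object; the grip force is fixed at half the most. Time passes only in rows, so rows that repeat a pose let the fingers close, or fill a call up. It gives the time, the measured TCP pose, the force, the opening and the grip force at its end, in the units of the state.
- ctrl.read_state(): the state, without advancing time (a new reading comes with each control period).
- ctrl.camera(name): name is "scene" or "top"; returns the picture (420x560x3 uint8, red, green, blue); there is no depth.
- ctrl.camera_params(name): a dict with "intrinsics" (3x3 intrinsics, pixels), "R" (3x3) and "t" (3): a world point X has camera coordinates R X + t. Camera axes: x right, y down, z forward; pixel columns grow to the right and rows downward; lengths in m; the calibration is good to about 2 mm. A picture is of the moment at which its call begins. camera_params takes no time and is no camera call.
- ctrl.finish_job(): hands the job in; it is judged then, once.
The state is a dict: "time": time; "joints": joint angles; "qvel": joint speeds; "effort": joint torques, N m; "eef_pos": TCP position; "eef_rot": TCP orientation; "force": force on the tool from outside, world axes, zero at the start; "wrist_torque": the same for the moment, N m; "width": finger opening in m; "finger_force": force on a finger pad.
Only numpy, scipy, OpenCV 4.12 (cv2) and the standard library are available. Lean on these libraries where they do the work, as an engineer would, in place of code of your own. Each camera call takes 0.05 s, during which the arm holds its last target. There are 200 camera calls.

## Working session

There is one attempt and no reset: what is moved stays moved. The work goes in short steps, Python scripts to look and compute and a tool call to move; the robot and the scene stay as the last step left them, time stands still between calls to the robot, and variables do not carry over. Pictures are saved under pics/ and viewed, at most 10 in all, crops included, and the job is handed in when it is done.

Besides the shell and the picture viewer there is one more tool, called after "Call:" in YAML: its name, and indented under it one key for each argument. drive_tool: Moves the arm, as the interface text tells. Shifts and turns lie within -1 to 1; 1 stands for 15 cm of shift or 120 degrees of turn. Its arguments: {"type":"object","properties":{"commands":{"type":"array"}},"required":["commands"]}

```bash
ls; mkdir -p pics; python3 - <<'E'
from rig import ctrl
import cv2,numpy as np
np.set_printoptions(precision=4,suppress=True)
for n in ["scene","top"]:
    cv2.imwrite(f"pics/{n}0.png",cv2.cvtColor(ctrl.camera(n),cv2.COLOR_RGB2BGR))
    p=ctrl.camera_params(n);print(n,np.array(p["intrinsics"]),np.array(p["R"]),p["t"], -np.array(p["R"]).T@np.array(p["t"]))
s=ctrl.read_state();print(s)
E
```

```text
pics
scene [[465.7032   0.     283.1047]
 [  0.     465.7032 218.3911]
 [  0.       0.       1.    ]] [[ 0.2905  0.9569 -0.0024]
 [ 0.524  -0.1611 -0.8363]
 [-0.8007  0.2417 -0.5482]] [-0.1699 -0.2319  1.5603] [ 1.4201 -0.2518  0.661 ]
top [[419.8807   0.     283.395 ]
 [  0.     419.8807 208.9651]
 [  0.       0.       1.    ]] [[-0.0276 -0.9992  0.0303]
 [-0.9843  0.0219 -0.1753]
 [ 0.1745 -0.0346 -0.984 ]] [0.0117 0.5411 0.9206] [0.3722 0.0317 1.0005]
{'time': 0.1, 'joints': array([-73.3788,  40.5095,  -1.5801,  85.0809,   1.2615,  54.4817,
        -4.3241]), 'qvel': array([-0.0323, -0.129 ,  0.055 , -0.0459, -0.0001, -0.0171, -0.0528]), 'effort': array([  0.0016, -88.4282,   1.2365, -23.6454,   0.0171,   0.0049,
        -0.    ]), 'eef_pos': array([0.1872, 0.5434, 0.2309]), 'eef_rot': array([[-0.9455,  0.3257, -0.0002],
       [ 0.3257,  0.9455, -0.0009],
       [-0.0001, -0.001 , -1.    ]]), 'force': array([ 0.2798, -0.0028,  0.4181]), 'wrist_torque': array([ 0.0234, -0.0197, -0.0226]), 'finger_force': 0.0, 'width': 0.08547089601236026}
```

View pics/scene0.png

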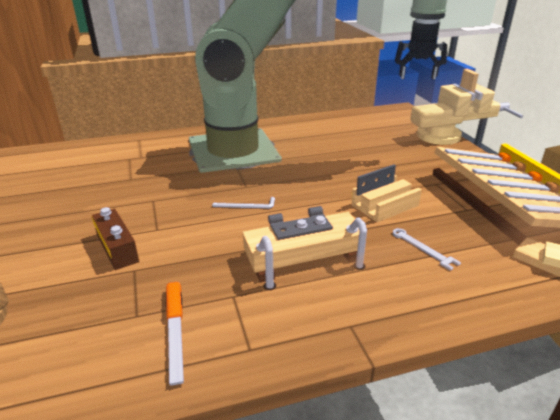

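View pics/top0.png

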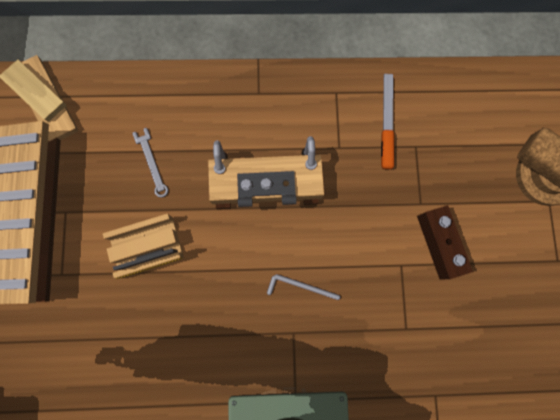

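The scene view shows the jamb near (305,240), the bolt block at (115,237) and the rack at (385,195). The top view shows the empty hole near (286,184), the spare bolts at (445,222) and (459,260), and the leaf in the robot-side rack slot near (145,259). I'll take enlarged crops next.

```bash
python3 - <<'E'
import cv2,numpy as np
s=cv2.imread("pics/scene0.png");t=cv2.imread("pics/top0.png")
def c(im,x,y,w,h): return cv2.resize(im[y:y+h,x:x+w],(400,300),interpolation=cv2.INTER_CUBIC)
o=np.vstack([np.hstack([c(t,220,155,100,75),c(t,96,208,100,75)]),np.hstack([c(t,400,200,100,75),c(s,340,155,100,75)])])
cv2.imwrite("pics/c1.png",o)
o=np.vstack([np.hstack([c(s,260,190,80,60),c(s,85,200,80,60)]),np.hstack([c(s,340,155,60,45),c(s,250,195,120,90)])])
cv2.imwrite("pics/c2.png",o)
E
```

```text
(no output)
```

View pics/c1.png

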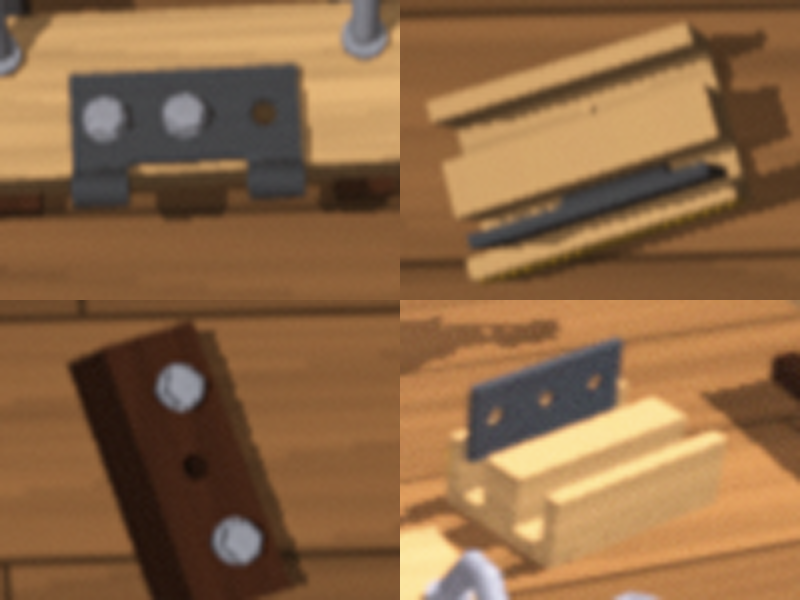

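View pics/c2.png

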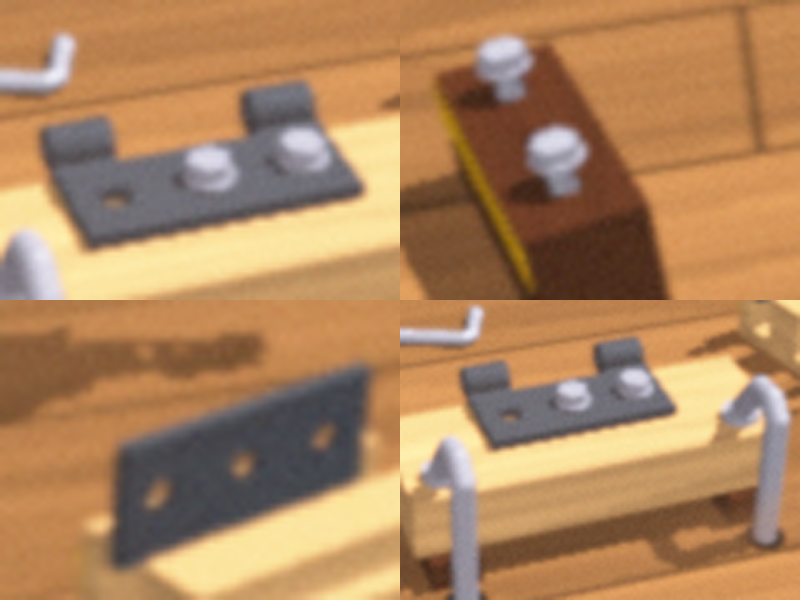

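The crops settle these points:
- The empty hole is the −y one, at top (286,183).
- The spare bolts stand at top (445,222) and (459,260).
- The leaf's knuckle bulges on the far (+x) side of its plate, so the flush back already faces the robot.
- The plate's top edge runs from (113,268) to (177,251) in the top view.

Next I'll measure these from both views.

```bash
cat > h.py <<'E'
import cv2,numpy as np
from rig import ctrl
np.set_printoptions(precision=4,suppress=True)
P={}
for n in("scene","top"):
    p=ctrl.camera_params(n);P[n]=[np.array(p[k]) for k in("intrinsics","R","t")]
def ray(n,u):
    K,R,t=P[n];d=R.T@np.linalg.solve(K,[u[0],u[1],1]);return -R.T@t,d/np.linalg.norm(d)
def plane(n,u,z):
    c,d=ray(n,u);return c+d*(z-c[2])/d[2]
def tri(us,ut):
    M=[K@np.c_[R,t] for K,R,t in(P["scene"],P["top"])]
    X=cv2.triangulatePoints(M[0],M[1],np.array(us,float),np.array(ut,float))[:,0];return X[:3]/X[3]
def proj(n,X):
    K,R,t=P[n];q=K@(R@np.asarray(X)+t);return q[:2]/q[2]
def blobs(im,kind,box,amin=8):
    x,y,w,h=box;s=cv2.resize(im[y:y+h,x:x+w],None,fx=4,fy=4,interpolation=cv2.INTER_CUBIC)
    hsv=cv2.cvtColor(s,cv2.COLOR_BGR2HSV);b,g,r=[s[...,i].astype(int) for i in range(3)]
    m={"bolt":(hsv[...,2]>120)&(hsv[...,1]<60),"steel":(hsv[...,2]<115)&(b>=r-3),"brown":(r>b+8)}[kind].astype(np.uint8)
    out=[]
    for c in cv2.findContours(m,cv2.RETR_CCOMP,cv2.CHAIN_APPROX_NONE)[0]:
        a=cv2.contourArea(c)/16
        if a<amin: continue
        M=cv2.moments(c);cen=np.array([M['m10'],M['m01']])/M['m00']
        f=lambda p:(np.asarray(p,float)+.5)/4-.5+[x,y]
        out.append((round(a,1),f(cen),f(c[:,0]),))
    return sorted(out,key=lambda o:-o[0])
E
python3 - <<'E'
from h import *
s=cv2.imread("pics/scene0.png");t=cv2.imread("pics/top0.png")
for nm,im,k,b in [("s spare",s,"bolt",(90,200,50,45)),("t spare",t,"bolt",(430,205,45,70)),("s seat",s,"bolt",(293,208,40,25)),("t seat",t,"bolt",(236,172,42,24)),
 ("s hole",s,"brown",(278,224,11,9)),("t hole",t,"brown",(280,177,12,13)),
 ("s plate",s,"steel",(350,160,52,45)),("t plate",t,"steel",(100,235,90,45)),("t jamb",t,"steel",(228,165,75,48)),("s jamb",s,"steel",(262,200,75,45))]:
    for a,c,ct in blobs(im,k,b)[:3]:
        print(nm,a,c,"bbox",ct.min(0),ct.max(0))
        if k=="steel":
            e=cv2.approxPolyDP(ct.astype(np.float32)[:,None],1.3,True)[:,0];print(e.round(1).tolist())
E
```

```text
s spare 113.0 [116.0269 230.7788] bbox [109.875 224.625] [121.875 238.375]
s spare 94.3 [105.5245 212.5311] bbox [100.125 206.875] [110.875 219.375]
t spare 79.6 [458.8257 259.8047] bbox [453.375 254.875] [464.125 264.875]
t spare 74.2 [444.6183 221.1384] bbox [439.375 216.125] [449.625 226.375]
s seat 133.7 [303.2652 223.2199] bbox [292.625 216.875] [312.625 229.375]
s seat 117.8 [320.9619 219.8725] bbox [313.125 213.375] [331.375 227.125]
s seat 20.1 [316.0014 208.5937] bbox [309.125 207.625] [321.875 211.125]
t seat 71.1 [245.1362 184.013 ] bbox [240.625 179.125] [249.625 189.125]
t seat 65.7 [265.1668 182.8238] bbox [260.625 178.125] [269.875 187.125]
s hole 13.3 [282.6305 229.7451] bbox [279.875 228.125] [285.125 231.375]
t hole 32.8 [285.5572 182.9156] bbox [282.375 179.625] [288.875 186.125]
s plate 557.7 [375.3876 179.0185] bbox [357.375 165.125] [393.875 193.625]
[[393.8999938964844, 165.39999389648438], [359.3999938964844, 176.39999389648438], [357.6000061035156, 193.60000610351562], [391.8999938964844, 180.89999389648438]]
s plate 24.5 [363.1775 183.6894] bbox [360.375 180
[... 2435 characters left out ...]
18.10000610351562]]
s jamb 53.5 [314.8404 212.5999] bbox [309.125 208.375] [321.875 217.375]
[[309.1000061035156, 209.39999389648438], [310.1000061035156, 217.39999389648438], [321.8999938964844, 213.89999389648438], [320.8999938964844, 209.60000610351562], [313.6000061035156, 211.10000610351562]]
s jamb 18.5 [283.0085 227.7324] bbox [278.375 225.625] [287.125 231.375]
[[287.1000061035156, 227.10000610351562], [282.1000061035156, 225.89999389648438], [278.8999938964844, 227.10000610351562], [278.3999938964844, 229.39999389648438], [280.1000061035156, 231.39999389648438], [280.3999938964844, 228.10000610351562], [284.3999938964844, 227.60000610351562], [286.1000061035156, 230.89999389648438]]
```

```bash
python3 - <<'E'
from h import *
for n,a,b in [("spareN",(105.5,210.3),(458.83,259.8)),("spareF",(116.2,228.8),(444.62,221.14)),("seat_mid",(301.6,222.8),(265.17,182.9)),("seat_L",(320.4,219.8),(245.15,184.03)),("hole",(282.8,228.8),(285.56,182.9)),
 ("leafL",(393.9,165.4),(113.6,267.6)),("leafR",(359.4,176.4),(173.1,250.4))]:
    print(n,tri(a,b))
print("at z: spares",plane("top",(458.83,259.8),.081),plane("top",(444.62,221.14),.081))
L=plane("top",(245.15,184.03),.081);M=plane("top",(265.17,182.9),.081);H=plane("top",(285.56,182.9),.074)
print("L M H",L,M,H,np.linalg.norm(L-M),np.linalg.norm((H-M)[:2]))
for z in(.074,):
  print("jamb plate far corners",plane("top",(292.9,172.1),z),plane("top",(238.4,174.1),z))
print("kn outer",plane("top",(238.6,204.6),.077),plane("top",(294.6,202.4),.077))
for n,u in(("L top",(113.6,267.6)),("L2",(121.9,267.6)),("R",(173.1,250.4)),): print(n,plane("top",u,.091))
# scene plate corners onto z top .091
for u in((393.9,165.4),(359.4,176.4)): print("scene",plane("scene",u,.091))
cv2.imwrite("pics/leaf.png",cv2.resize(cv2.imread("pics/top0.png")[235:285,100:190],None,fx=8,fy=8,interpolation=cv2.INTER_CUBIC))
E
```

```text
spareN [ 0.413  -0.3844  0.0786]
spareF [ 0.5    -0.3608  0.0784]
seat_mid [0.5969 0.0395 0.0772]
seat_L [0.5957 0.0849 0.0756]
hole [ 0.5978 -0.0059  0.0705]
leafL [0.4158 0.3664 0.0852]
leafR [0.4506 0.2442 0.0877]
at z: spares [ 0.4128 -0.3846  0.081 ] [ 0.4996 -0.3611  0.081 ]
L M H [0.594  0.0836 0.081 ] [0.5957 0.0387 0.081 ] [ 0.5965 -0.0075  0.074 ] 0.04493578098458669 0.046142006433061676
jamb plate far corners [ 0.6214 -0.0249  0.074 ] [0.6191 0.099  0.074 ]
kn outer [0.5481 0.0989 0.077 ] [ 0.5504 -0.0263  0.077 ]
L top [0.4152 0.3636 0.091 ]
L2 [0.4148 0.3461 0.091 ]
R [0.4485 0.2389 0.091 ]
scene [0.4259 0.361  0.091 ]
scene [0.456  0.2456 0.091 ]
```

View pics/leaf.png

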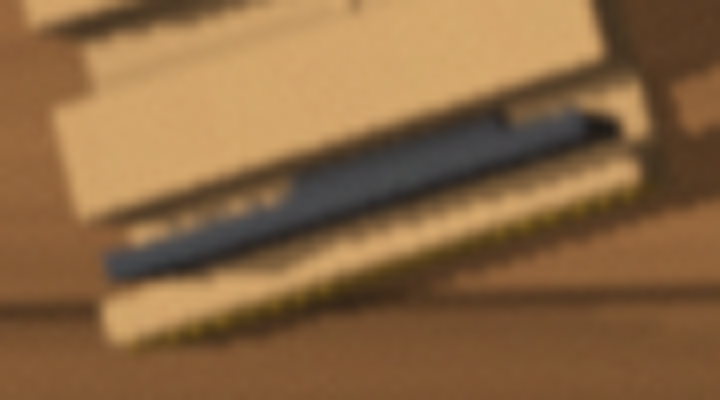

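The enlarged crop shows the plate's top edge from about (113.6,268.1) to (173.3,250.5), with the knuckle on the +x side. The estimates are:
- Spare bolt: (0.413,-0.385)
- Empty hole: (0.5966,-0.007)
- Jamb yaw about 1.3°, leaf yaw about 15.3°

I'll start moving.

Call:
drive_tool:
  commands:
    - {"x": -0.18,"y": -0.12,"z": 0,"twist": 0.07,"gripper": 0.6}
    - {"x": -0.36,"y": -0.24,"z": 0,"twist": 0.14,"gripper": 0.6}
    - {"x": -0.54,"y": -0.36,"z": 0,"twist": 0.21,"gripper": 0.6}
    - {"x": -0.72,"y": -0.48,"z": 0,"twist": 0.28,"gripper": 0.6}
    - {"x": -0.9,"y": -0.6,"z": 0,"twist": 0.35,"gripper": 0.6}

```text
time: 0.6
eef_pos: [0.2862, 0.4134, 0.2312]
eef_rot: [[-0.479, 0.878, -0.0], [0.878, 0.479, -0.0], [-0.0, -0.0, -1.0]]
force: [1.0, 0.7, -0.1]
width: 0.0512
finger_force: 0.0
```

Call:
drive_tool:
  commands:
    - {"x": -0.19,"y": 0,"z": 0,"twist": 0.05,"gripper": 0.6}
    - {"x": -0.38,"y": 0,"z": 0,"twist": 0.1,"gripper": 0.6}
    - {"x": -0.57,"y": 0,"z": 0,"twist": 0.15,"gripper": 0.6}
    - {"x": -0.76,"y": 0,"z": 0,"twist": 0.19,"gripper": 0.6}
    - {"x": -0.95,"y": 0,"z": 0,"twist": 0.228,"gripper": 0.6}

```text
time: 1.1
eef_pos: [0.355, 0.2888, 0.2312]
eef_rot: [[-0.025, 1.0, -0.0], [1.0, 0.025, -0.0], [-0.0, -0.0, -1.0]]
force: [0.4, -0.3, -1.2]
width: 0.0511
finger_force: 0.0
```

Call:
drive_tool:
  commands:
    - {"x": -0.2,"y": 0.1,"z": 0,"twist": 0,"gripper": 0.6}
    - {"x": -0.4,"y": 0.2,"z": 0,"twist": 0,"gripper": 0.6}
    - {"x": -0.6,"y": 0.3,"z": 0,"twist": 0,"gripper": 0.6}
    - {"x": -0.8,"y": 0.4,"z": 0,"twist": 0,"gripper": 0.6}
    - {"x": -1,"y": 0.5,"z": 0,"twist": 0,"gripper": 0.6}

```text
time: 1.6
eef_pos: [0.4343, 0.1408, 0.2312]
eef_rot: [[-0.029, 1.0, -0.0], [1.0, 0.029, -0.0], [-0.0, -0.0, -1.0]]
force: [-0.6, 1.0, -0.5]
width: 0.0507
finger_force: 0.0
```

Call:
drive_tool:
  commands:
    - {"x": -0.2,"y": 0,"z": 0,"twist": 0,"gripper": 0.6}
    - {"x": -0.4,"y": 0,"z": 0,"twist": 0,"gripper": 0.6}
    - {"x": -0.6,"y": 0,"z": 0,"twist": 0,"gripper": 0.6}
    - {"x": -0.8,"y": 0,"z": 0,"twist": 0,"gripper": 0.6}
    - {"x": -1,"y": 0,"z": 0,"twist": 0,"gripper": 0.6}

```text
time: 2.1
eef_pos: [0.438, -0.009, 0.2312]
eef_rot: [[-0.029, 1.0, -0.0], [1.0, 0.029, -0.0], [-0.0, -0.0, -1.0]]
force: [0.7, 0.6, -0.1]
width: 0.0516
finger_force: 0.0
```

Call:
drive_tool:
  commands:
    - {"x": -0.2,"y": 0,"z": 0,"twist": 0,"gripper": 0.6}
    - {"x": -0.4,"y": 0,"z": 0,"twist": 0,"gripper": 0.6}
    - {"x": -0.6,"y": 0,"z": 0,"twist": 0,"gripper": 0.6}
    - {"x": -0.8,"y": 0,"z": 0,"twist": 0,"gripper": 0.6}
    - {"x": -1,"y": 0,"z": 0,"twist": 0,"gripper": 0.6}

```text
time: 2.6
eef_pos: [0.4422, -0.159, 0.2312]
eef_rot: [[-0.028, 1.0, -0.0], [1.0, 0.028, 0.0], [0.0, -0.0, -1.0]]
force: [0.9, -0.0, 0.1]
width: 0.0511
finger_force: 0.0
```

Call:
drive_tool:
  commands:
    - {"x": -0.2,"y": -0.04,"z": 0,"twist": 0,"gripper": 0.6}
    - {"x": -0.4,"y": -0.08,"z": 0,"twist": 0,"gripper": 0.6}
    - {"x": -0.6,"y": -0.12,"z": 0,"twist": 0,"gripper": 0.6}
    - {"x": -0.8,"y": -0.16,"z": 0,"twist": 0,"gripper": 0.6}
    - {"x": -1,"y": -0.2,"z": 0,"twist": 0,"gripper": 0.6}

```text
time: 3.1
eef_pos: [0.4163, -0.3097, 0.2312]
eef_rot: [[-0.028, 1.0, -0.0], [1.0, 0.028, 0.0], [0.0, -0.0, -1.0]]
force: [0.5, 1.2, 0.1]
width: 0.0511
finger_force: 0.0
```

Call:
drive_tool:
  commands:
    - {"x": -0.2,"y": -0.03,"z": 0.1,"twist": 0,"gripper": 0.6}
    - {"x": -0.4,"y": -0.037,"z": 0.25,"twist": 0,"gripper": 0.6}
    - {"x": -0.5,"y": -0.037,"z": 0.4,"twist": 0,"gripper": 0.6}
    - {"x": -0.5,"y": -0.037,"z": 0.55,"twist": 0,"gripper": 0.6}
    - {"x": -0.5,"y": -0.037,"z": 0.7,"twist": 0,"gripper": 0.6}

```text
time: 3.6
eef_pos: [0.4129, -0.384, 0.1251]
eef_rot: [[-0.028, 1.0, -0.0], [1.0, 0.028, 0.0], [0.0, -0.0, -1.0]]
force: [0.3, -0.1, -0.2]
width: 0.0514
finger_force: 0.0
```

```bash
python3 - <<'E'
from h import *
s=cv2.cvtColor(ctrl.camera("scene"),cv2.COLOR_RGB2BGR);t=cv2.cvtColor(ctrl.camera("top"),cv2.COLOR_RGB2BGR)
c=lambda im,x,y,w,h:cv2.resize(im[y:y+h,x:x+w],(400,300),interpolation=cv2.INTER_CUBIC)
cv2.imwrite("pics/g1.png",np.hstack([c(s,65,150,120,90),c(t,400,200,100,75)]))
x=ctrl.read_state();print(x["eef_pos"],proj("scene",x["eef_pos"]),proj("top",x["eef_pos"]),x["joints"])
E
```

```text
[ 0.4123 -0.3829  0.124 ] [101.6085 193.2018] [467.0699 258.9123] [36.4628 48.0926  6.1883 94.6562 -7.502  37.8986 48.1835]
```

View pics/g1.png

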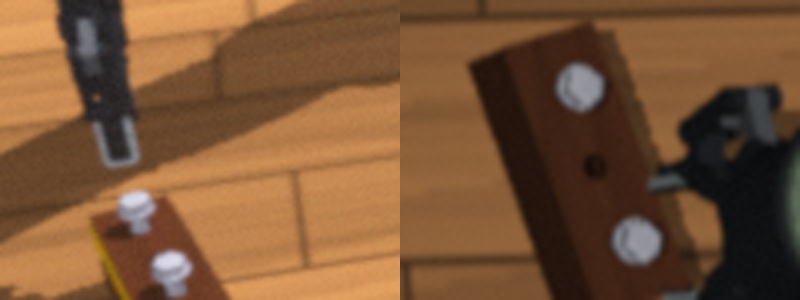

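The scene crop shows the open front pad at about (101,198), above the near spare. In the top view the pads straddle that bolt's position as predicted. Descending.

Call:
drive_tool:
  commands:
    - {"x": 0,"y": 0,"z": 0.12,"twist": 0,"gripper": 0.6}
    - {"x": 0,"y": 0,"z": 0.22,"twist": 0,"gripper": 0.6}
    - {"x": 0,"y": 0,"z": 0.3,"twist": 0,"gripper": 0.6}
    - {"x": 0,"y": 0,"z": 0.3,"twist": 0,"gripper": 0.6}
    - {"x": 0,"y": 0,"z": 0.3,"twist": 0,"gripper": 0.6}

```text
time: 4.2
eef_pos: [0.4135, -0.3839, 0.082]
eef_rot: [[-0.028, 1.0, 0.0], [1.0, 0.028, -0.0], [-0.0, 0.0, -1.0]]
force: [0.2, -0.7, 0.3]
width: 0.0514
finger_force: 0.0
```

Call:
drive_tool:
  commands:
    - {"x": 0,"y": 0,"z": 0.0,"twist": 0,"gripper": 0.3}
    - {"x": 0,"y": 0,"z": 0.0,"twist": 0,"gripper": 0.15}
    - {"x": 0,"y": 0,"z": 0.0,"twist": 0,"gripper": 0}
    - {"x": 0,"y": 0,"z": 0.0,"twist": 0,"gripper": 0}
    - {"x": 0,"y": 0,"z": 0.0,"twist": 0,"gripper": 0}

```text
time: 4.7
eef_pos: [0.4135, -0.3841, 0.0821]
eef_rot: [[-0.028, 1.0, 0.001], [1.0, 0.028, -0.001], [-0.001, 0.001, -1.0]]
force: [-0.1, 0.3, 8.3]
width: 0.0133
finger_force: 58.6
```

```bash
python3 - <<'E'
from h import *
s=cv2.cvtColor(ctrl.camera("scene"),cv2.COLOR_RGB2BGR)
x=ctrl.read_state();print(x["eef_pos"],proj("scene",x["eef_pos"]),x["width"],x["finger_force"],x["force"])
c=lambda im,x,y,w,h:cv2.resize(im[y:y+h,x:x+w],(400,300),interpolation=cv2.INTER_CUBIC)
cv2.imwrite("pics/g2.png",c(s,75,185,60,45))
E
```

```text
[ 0.4136 -0.3841  0.0821] [104.9242 209.0281] 0.013407113413447976 58.552011251449585 [-0.4241 -0.3506  7.2609]
```

View pics/g2.png

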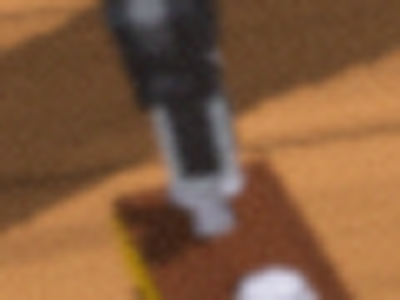

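The crop shows the pads closed at about (105,211), biting only the top few millimetres of the head, with flange and shank still upright below. I'll reopen, go 4–5 mm lower and grip again.

Call:
drive_tool:
  commands:
    - {"x": 0,"y": 0,"z": 0,"twist": 0,"gripper": 0.5}
    - {"x": 0,"y": 0,"z": 0,"twist": 0,"gripper": 0.5}
    - {"x": 0,"y": 0,"z": 0.0,"twist": 0,"gripper": 0.5}
    - {"x": 0,"y": 0,"z": 0.03,"twist": 0,"gripper": 0.5}
    - {"x": 0,"y": 0,"z": 0.03,"twist": 0,"gripper": 0.5}

```text
time: 5.25
eef_pos: [0.4131, -0.3835, 0.0762]
eef_rot: [[-0.028, 1.0, -0.001], [1.0, 0.028, 0.0], [0.0, -0.001, -1.0]]
force: [-0.1, 0.9, 0.5]
width: 0.0428
finger_force: 0.0
```

Call:
drive_tool:
  commands:
    - {"x": 0,"y": 0,"z": 0.0,"twist": 0,"gripper": 0.3}
    - {"x": 0,"y": 0,"z": 0.0,"twist": 0,"gripper": 0.15}
    - {"x": 0,"y": 0,"z": 0.0,"twist": 0,"gripper": 0}
    - {"x": 0,"y": 0,"z": 0.0,"twist": 0,"gripper": 0}
    - {"x": 0,"y": 0,"z": 0.0,"twist": 0,"gripper": 0}

```text
time: 5.75
eef_pos: [0.4135, -0.3838, 0.0771]
eef_rot: [[-0.028, 1.0, 0.0], [1.0, 0.028, -0.0], [-0.0, 0.0, -1.0]]
force: [-0.7, -0.6, 5.7]
width: 0.0154
finger_force: 59.4
```

Call:
drive_tool:
  commands:
    - {"x": 0,"y": 0,"z": -0.05,"twist": 0,"gripper": 0}
    - {"x": 0,"y": 0,"z": -0.1,"twist": 0,"gripper": 0}
    - {"x": 0,"y": 0,"z": -0.2,"twist": 0,"gripper": 0}
    - {"x": 0,"y": 0,"z": -0.2,"twist": 0,"gripper": 0}
    - {"x": 0,"y": 0,"z": -0.2,"twist": 0,"gripper": 0}

```text
time: 6.25
eef_pos: [0.4133, -0.3837, 0.107]
eef_rot: [[-0.028, 1.0, 0.0], [1.0, 0.028, -0.0], [-0.0, 0.0, -1.0]]
force: [1.4, -0.0, -1.1]
width: 0.0155
finger_force: 59.1
```

```bash
python3 - <<'E'
from h import *
s=cv2.cvtColor(ctrl.camera("scene"),cv2.COLOR_RGB2BGR)
x=ctrl.read_state();print(x["eef_pos"],proj("scene",x["eef_pos"]),x["width"],x["finger_force"],x["force"])
for a,c,ct in blobs(s,"bolt",(90,180,35,45)): print(a,c,ct.min(0),ct.max(0))
c=lambda im,x,y,w,h:cv2.resize(im[y:y+h,x:x+w],(400,300),interpolation=cv2.INTER_CUBIC)
cv2.imwrite("pics/g3.png",c(s,75,180,60,45))
E
```

```text
[ 0.4132 -0.3836  0.1066] [102.9014 199.9227] 0.015156256556085943 59.13007400929928 [-0.0823  0.0335 -0.7763]
117.6 [104.5301 208.158 ] [ 96.375 191.125] [109.375 219.625]
```

View pics/g3.png

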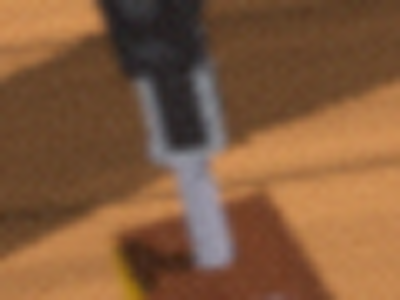

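The crop shows the bolt lifted, pads at about (103,203) and shank hanging down to (107,220). It leans no more than the fingers do, so it is upright, and the 0.8 N load matches its weight. Carrying it to the hole.

Call:
drive_tool:
  commands:
    - {"x": 0,"y": 0,"z": -0.1,"twist": 0,"gripper": 0}
    - {"x": 0,"y": 0,"z": -0.22,"twist": 0,"gripper": 0}
    - {"x": 0,"y": 0,"z": -0.34,"twist": 0,"gripper": 0}
    - {"x": 0.1,"y": 0,"z": -0.45,"twist": 0,"gripper": 0}
    - {"x": 0.25,"y": 0.1,"z": -0.5,"twist": 0,"gripper": 0}

```text
time: 6.8
eef_pos: [0.4259, -0.3468, 0.1826]
eef_rot: [[-0.025, 1.0, -0.0], [1.0, 0.025, -0.001], [-0.001, -0.0, -1.0]]
force: [0.5, 0.7, -0.9]
width: 0.0153
finger_force: 59.4
```

Call:
drive_tool:
  commands:
    - {"x": 0.2,"y": 0.1,"z": 0,"twist": 0,"gripper": 0}
    - {"x": 0.4,"y": 0.2,"z": 0,"twist": 0,"gripper": 0}
    - {"x": 0.6,"y": 0.3,"z": 0,"twist": 0,"gripper": 0}
    - {"x": 0.8,"y": 0.4,"z": 0,"twist": 0,"gripper": 0}
    - {"x": 1.0,"y": 0.5,"z": 0,"twist": 0,"gripper": 0}

```text
time: 7.3
eef_pos: [0.4982, -0.1924, 0.1813]
eef_rot: [[-0.028, 1.0, -0.001], [1.0, 0.028, 0.0], [0.0, -0.001, -1.0]]
force: [0.7, 0.4, -1.0]
width: 0.0155
finger_force: 59.4
```

Call:
drive_tool:
  commands:
    - {"x": 0.2,"y": 0.12,"z": 0,"twist": 0,"gripper": 0}
    - {"x": 0.4,"y": 0.24,"z": 0,"twist": 0,"gripper": 0}
    - {"x": 0.6,"y": 0.36,"z": 0,"twist": 0,"gripper": 0}
    - {"x": 0.8,"y": 0.48,"z": 0,"twist": 0,"gripper": 0}
    - {"x": 1.0,"y": 0.6,"z": 0,"twist": 0,"gripper": 0}

```text
time: 7.8
eef_pos: [0.5839, -0.0398, 0.1812]
eef_rot: [[-0.029, 1.0, -0.001], [1.0, 0.029, -0.0], [-0.0, -0.001, -1.0]]
force: [0.2, -1.6, -0.9]
width: 0.0155
finger_force: 59.4
```

Call:
drive_tool:
  commands:
    - {"x": 0.1,"y": 0.04,"z": 0,"twist": 0,"gripper": 0}
    - {"x": 0.18,"y": 0.08,"z": 0.02,"twist": 0,"gripper": 0}
    - {"x": 0.234,"y": 0.095,"z": 0.04,"twist": 0,"gripper": 0}
    - {"x": 0.234,"y": 0.095,"z": 0.07,"twist": 0,"gripper": 0}
    - {"x": 0.234,"y": 0.095,"z": 0.1,"twist": 0,"gripper": 0}

```text
time: 8.3
eef_pos: [0.5965, -0.0068, 0.1664]
eef_rot: [[-0.027, 1.0, -0.0], [1.0, 0.027, -0.001], [-0.001, -0.0, -1.0]]
force: [0.7, 0.5, -1.2]
width: 0.0152
finger_force: 59.4
```

```bash
python3 - <<'E'
from h import *
s=cv2.cvtColor(ctrl.camera("scene"),cv2.COLOR_RGB2BGR);cv2.imwrite("pics/s4.png",s)
x=ctrl.read_state();e=x["eef_pos"];print(e,proj("scene",e),x["width"],x["force"],x["eef_rot"][:,1])
f=e-[0,0,.063];print("foot pred",f,proj("scene",f),"hole",plane("scene",(282.8,228.8),.074))
for a,c,ct in blobs(s,"bolt",(255,160,50,70)):
    print(a,c,ct.min(0),ct.max(0))
    for y in np.arange(ct[:,1].min(),ct[:,1].max()+1,3):
        r=ct[abs(ct[:,1]-y)<.2,0]
        if len(r): print(round(y,1),r.min(),r.max(),"axis pred",)
for k in (.003,.02,.04,.06): print(k,proj("scene",e-[0,0,k]))
c=lambda im,x,y,w,h:cv2.resize(im[y:y+h,x:x+w],(800,600),interpolation=cv2.INTER_CUBIC)
cv2.imwrite("pics/g4.png",c(s,245,160,100,75))
E
```

```text
[ 0.5963 -0.0069  0.1657] [281.3457 191.6108] 0.015196446687692086 [-0.4501  0.7771 -1.6075] [ 0.9996  0.0271 -0.0013]
foot pred [ 0.5963 -0.0069  0.1027] [281.4727 216.4555] hole [ 0.603 -0.006  0.074]
240.8 [291.2461 224.5477] [271.875 218.125] [304.375 229.375]
218.1 301.625 304.375 axis pred
221.1 282.125 304.375 axis pred
224.1 272.125 304.375 axis pred
227.1 273.625 304.375 axis pred
195.6 [279.6567 203.522 ] [268.625 180.875] [287.875 219.375]
180.9 279.375 280.375 axis pred
183.9 278.875 280.875 axis pred
186.9 278.625 280.875 axis pred
189.9 276.125 280.625 axis pred
192.9 275.875 287.875 axis pred
195.9 278.125 283.875 axis pred
198.9 278.625 283.625 axis pred
201.9 278.625 283.625 axis pred
204.9 278.875 283.625 axis pred
207.9 278.875 283.625 axis pred
210.9 278.875 283.625 axis pred
213.9 276.125 283.625 axis pred
216.9 269.875 282.875 axis pred
105.2 [265.9279 204.0573] [254.625 196.375] [274.375 208.125]
196.4 271.875 272.375 axis pred
199.4 269.875 274.375 axis pred
202.4 269.125 273.625 axis pred
205.4 254.625 273.125 axis pred
51.7 [260.9148 161.4995] [254.625 159.625] [269.625 164.875]
159.6 254.625 269.625 axis pred
162.6 254.625 266.375 axis pred
22.6 [291.3347 162.0457] [287.875 159.625] [294.375 164.875]
159.6 287.875 292.625 axis pred
162.6 289.625 294.375 axis pred
13.9 [295.0503 225.7155] [292.875 223.125] [297.125 228.125]
223.1 294.375 294.875 axis pred
226.1 292.875 296.875 axis pred
0.003 [281.3519 192.8331]
0.02 [281.387  199.6837]
0.04 [281.4273 207.5817]
0.06 [281.4668 215.3105]
```

```bash
python3 - <<'E'
from h import *
s=cv2.imread("pics/scene0.png")
for X in([.5957,.0387,.0785],[.594,.0836,.0785],[.5966,-.007,.074],[.5966,-.0045,.074]): print(X,proj("scene",X))
# seated heads row profile in scene0 
hsv=cv2.cvtColor(s,cv2.COLOR_BGR2HSV)
for y in(219,221,223,225,227): print(y,s[y,274:330].mean(1).round().astype(int).tolist())
E
```

```text
[0.5957, 0.0387, 0.0785] [300.8242 222.1055]
[0.594, 0.0836, 0.0785] [319.2472 218.4991]
[0.5966, -0.007, 0.074] [281.5286 227.3308]
[0.5966, -0.0045, 0.074] [282.5997 227.1454]
219 [99, 98, 98, 98, 96, 94, 90, 91, 106, 134, 152, 158, 158, 159, 161, 159, 159, 155, 153, 154, 151, 149, 144, 147, 159, 169, 182, 188, 183, 166, 152, 139, 124, 119, 114, 117, 118, 111, 115, 114, 116, 127, 144, 180, 202, 210, 214, 217, 215, 207, 186, 154, 136, 161, 194, 209]
221 [84, 84, 81, 89, 87, 94, 95, 98, 112, 130, 144, 141, 136, 136, 131, 126, 123, 123, 116, 119, 114, 117, 125, 166, 203, 219, 222, 222, 222, 220, 215, 190, 141, 119, 115, 115, 114, 116, 109, 98, 100, 112, 127, 132, 144, 152, 154, 159, 166, 180, 192, 181, 135, 128, 155, 191]
223 [108, 111, 113, 112, 115, 117, 113, 115, 116, 112, 114, 115, 114, 115, 115, 110, 117, 113, 112, 114, 112, 115, 118, 136, 163, 180, 197, 208, 207, 206, 197, 191, 174, 140, 118, 114, 112, 110, 112, 104, 98, 93, 108, 129, 133, 138, 143, 157, 171, 178, 168, 141, 119, 116, 116, 130]
225 [112, 114, 112, 112, 114, 113, 109, 116, 112, 114, 114, 114, 115, 112, 114, 116, 112, 114, 113, 110, 99, 88, 103, 124, 129, 141, 143, 148, 152, 158, 170, 185, 179, 149, 122, 118, 114, 115, 116, 113, 112, 112, 109, 113, 116, 115, 118, 119, 115, 115, 117, 116, 110, 113, 114, 119]
227 [111, 115, 113, 116, 112, 109, 107, 108, 99, 96, 97, 98, 108, 111, 113, 116, 116, 115, 114, 114, 110, 100, 97, 110, 129, 139, 150, 165, 172, 178, 181, 162, 139, 122, 117, 113, 114, 116, 115, 115, 115, 115, 114, 114, 115, 113, 116, 114, 115, 111, 110, 108, 108, 104, 100, 95]
```

View pics/g4.png

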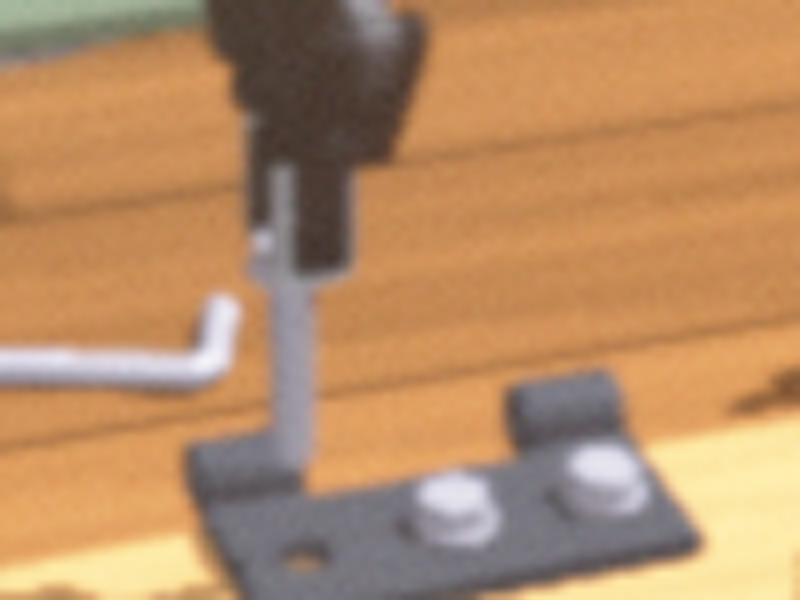

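The crop shows the shank axis at u≈281.3 and the hole at (282.8,229), so the bolt must shift about +2.5 mm in y. I'll shift it, then lower to just above the plate and compare again numerically.

Call:
drive_tool:
  commands:
    - {"x": 0.016,"y": 0,"z": 0.05,"twist": 0,"gripper": 0}
    - {"x": 0.016,"y": 0,"z": 0.1,"twist": 0,"gripper": 0}
    - {"x": 0.016,"y": 0,"z": 0.15,"twist": 0,"gripper": 0}
    - {"x": 0.016,"y": 0,"z": 0.15,"twist": 0,"gripper": 0}
    - {"x": 0.016,"y": 0,"z": 0.15,"twist": 0,"gripper": 0}

```text
time: 8.85
eef_pos: [0.5968, -0.0035, 0.1442]
eef_rot: [[-0.028, 1.0, -0.0], [1.0, 0.028, -0.0], [-0.0, -0.0, -1.0]]
force: [-0.5, 0.1, -0.7]
width: 0.0156
finger_force: 59.4
```

```bash
python3 - <<'E'
from h import *
s=cv2.cvtColor(ctrl.camera("scene"),cv2.COLOR_RGB2BGR);cv2.imwrite("pics/s5.png",s)
x=ctrl.read_state();e=x["eef_pos"];print(e,proj("scene",e),x["force"])
for z in(.09,.074):print(proj("scene",[e[0],e[1],z]))
for y in range(204,236,2): print(y,s[y,270:296].mean(1).round().astype(int).tolist())
E
```

```text
[ 0.5969 -0.0034  0.1444] [283.0106 200.0978] [-0.0551  0.5565 -0.495 ]
[283.0714 221.1719]
[283.0886 227.135 ]
204 [235, 241, 237, 212, 162, 147, 145, 143, 146, 148, 149, 152, 159, 158, 149, 148, 150, 158, 154, 154, 152, 151, 151, 149, 146, 151]
206 [217, 208, 186, 171, 155, 149, 151, 147, 148, 143, 139, 146, 154, 159, 152, 151, 152, 148, 147, 146, 148, 149, 147, 148, 145, 144]
208 [131, 133, 146, 150, 151, 146, 151, 150, 149, 143, 141, 143, 152, 155, 153, 151, 144, 138, 132, 133, 129, 131, 132, 135, 136, 142]
210 [145, 140, 141, 141, 138, 132, 130, 128, 127, 128, 131, 143, 153, 160, 163, 163, 157, 154, 157, 154, 158, 158, 159, 162, 159, 161]
212 [138, 145, 146, 152, 152, 151, 151, 150, 149, 148, 140, 143, 154, 160, 164, 168, 162, 157, 163, 158, 160, 160, 161, 163, 160, 162]
214 [149, 149, 145, 139, 133, 135, 130, 126, 123, 124, 127, 144, 153, 159, 163, 168, 161, 161, 160, 158, 159, 157, 160, 158, 157, 155]
216 [118, 125, 125, 124, 125, 129, 128, 127, 123, 123, 129, 143, 155, 157, 164, 168, 160, 156, 158, 158, 158, 159, 160, 163, 158, 159]
218 [108, 117, 115, 116, 115, 114, 111, 115
[... 431 characters left out ...]
135, 124, 118, 122, 123, 122, 121, 119, 115, 108]
226 [115, 95, 101, 113, 120, 119, 119, 118, 117, 122, 124, 130, 136, 140, 133, 126, 122, 119, 122, 123, 123, 120, 118, 120, 108, 95]
228 [141, 115, 97, 98, 107, 106, 102, 89, 86, 85, 89, 89, 94, 89, 89, 90, 104, 118, 122, 124, 123, 121, 123, 126, 123, 123]
230 [171, 139, 111, 81, 75, 79, 83, 86, 88, 95, 103, 117, 125, 126, 114, 106, 111, 120, 121, 121, 124, 122, 119, 123, 122, 124]
232 [198, 174, 146, 113, 91, 92, 114, 118, 119, 122, 122, 120, 122, 121, 124, 120, 123, 121, 117, 123, 121, 120, 122, 119, 121, 122]
234 [147, 156, 167, 157, 129, 100, 99, 112, 121, 118, 119, 119, 119, 120, 124, 121, 122, 120, 117, 117, 114, 113, 113, 103, 104, 99]
```

Call:
drive_tool:
  commands:
    - {"x": -0.004,"y": 0.004,"z": 0,"twist": 0,"gripper": 0}
    - {"x": -0.004,"y": 0.004,"z": 0.02,"twist": 0,"gripper": 0}
    - {"x": -0.004,"y": 0.004,"z": 0.04,"twist": 0,"gripper": 0}
    - {"x": -0.004,"y": 0.004,"z": 0.06,"twist": 0,"gripper": 0}
    - {"x": -0.004,"y": 0.004,"z": 0.08,"twist": 0,"gripper": 0}

```text
time: 9.4
eef_pos: [0.5974, -0.0039, 0.132]
eef_rot: [[-0.028, 1.0, -0.0], [1.0, 0.028, -0.0], [-0.0, -0.0, -1.0]]
force: [0.4, -0.4, -0.3]
width: 0.0153
finger_force: 59.4
```

Call:
drive_tool:
  commands:
    - {"x": 0,"y": 0,"z": 0.015,"twist": 0,"gripper": 0}
    - {"x": 0,"y": 0,"z": 0.03,"twist": 0,"gripper": 0}
    - {"x": 0,"y": 0,"z": 0.045,"twist": 0,"gripper": 0}
    - {"x": 0,"y": 0,"z": 0.06,"twist": 0,"gripper": 0}
    - {"x": 0,"y": 0,"z": 0.06,"twist": 0,"gripper": 0}

```text
time: 9.9
eef_pos: [0.5973, -0.004, 0.123]
eef_rot: [[-0.028, 1.0, -0.0], [1.0, 0.028, -0.0], [-0.0, -0.0, -1.0]]
force: [0.8, 0.0, -1.9]
width: 0.0151
finger_force: 59.4
```

No contact force, so the foot is inside the hole.

Call:
drive_tool:
  commands:
    - {"x": 0,"y": 0,"z": 0.05,"twist": 0,"gripper": 0}
    - {"x": 0,"y": 0,"z": 0.1,"twist": 0,"gripper": 0}
    - {"x": 0,"y": 0,"z": 0.15,"twist": 0,"gripper": 0}
    - {"x": 0,"y": 0,"z": 0.2,"twist": 0,"gripper": 0}
    - {"x": 0,"y": 0,"z": 0.25,"twist": 0,"gripper": 0}

```text
time: 10.4
eef_pos: [0.5976, -0.0041, 0.0851]
eef_rot: [[-0.028, 1.0, 0.0], [1.0, 0.028, -0.0], [-0.0, 0.0, -1.0]]
force: [2.4, -0.8, 0.8]
width: 0.0152
finger_force: 59.7
```

Call:
drive_tool:
  commands:
    - {"x": 0,"y": 0,"z": 0.02,"twist": 0,"gripper": 0}
    - {"x": 0,"y": 0,"z": 0.033,"twist": 0,"gripper": 0}
    - {"x": 0,"y": 0,"z": 0.033,"twist": 0,"gripper": 0.3}
    - {"x": 0,"y": 0,"z": 0.033,"twist": 0,"gripper": 0.3}
    - {"x": 0,"y": 0,"z": 0.033,"twist": 0,"gripper": 0.3}

```text
time: 10.9
eef_pos: [0.5972, -0.0038, 0.081]
eef_rot: [[-0.029, 1.0, -0.001], [1.0, 0.029, 0.0], [0.0, -0.001, -1.0]]
force: [-0.4, 0.6, -0.2]
width: 0.0258
finger_force: 0.0
```

Call:
drive_tool:
  commands:
    - {"x": 0,"y": 0,"z": -0.05,"twist": 0,"gripper": 0.3}
    - {"x": 0,"y": 0,"z": -0.2,"twist": 0,"gripper": 0.3}
    - {"x": 0,"y": 0,"z": -0.4,"twist": 0,"gripper": 0}
    - {"x": 0,"y": 0,"z": -0.6,"twist": 0,"gripper": 0}
    - {"x": 0,"y": 0,"z": -0.6,"twist": 0,"gripper": 0}

```text
time: 11.4
eef_pos: [0.5988, -0.0041, 0.1749]
eef_rot: [[-0.028, 1.0, 0.005], [1.0, 0.028, -0.0], [-0.0, 0.005, -1.0]]
force: [-0.4, -0.3, -0.6]
width: 0.0
finger_force: 0.0
```

```bash
python3 - <<'E'
from h import *
s=cv2.cvtColor(ctrl.camera("scene"),cv2.COLOR_RGB2BGR);cv2.imwrite("pics/s6.png",s)
x=ctrl.read_state();print(x["eef_pos"],x["width"],x["force"],x["joints"][6])
for a,c,ct in blobs(s,"bolt",(274,208,60,27),20): print(a,c,ct.min(0),ct.max(0))
for y in range(218,237,2): print(y,s[y,274:296].mean(1).round().astype(int).tolist())
E
```

```text
[ 0.598  -0.0039  0.1728] -0.00015369331125480748 [-0.6679  0.5545 -0.0578] 9.876281453323411
692.2 [300.9632 224.3437] [273.625 213.125] [331.625 234.375]
30.6 [315.7587 208.9622] [309.125 207.625] [321.875 211.875]
218 [114, 114, 111, 113, 110, 107, 109, 108, 124, 147, 159, 166, 164, 166, 164, 167, 169, 167, 169, 166, 167, 168]
220 [96, 96, 89, 91, 92, 91, 88, 96, 112, 141, 160, 165, 163, 165, 158, 157, 156, 152, 146, 143, 138, 133]
222 [93, 99, 101, 110, 127, 140, 155, 171, 176, 180, 175, 162, 150, 135, 125, 122, 123, 122, 119, 120, 121, 122]
224 [119, 119, 120, 135, 178, 214, 222, 227, 228, 229, 228, 224, 208, 167, 129, 121, 120, 124, 121, 118, 114, 111]
226 [121, 118, 127, 142, 170, 195, 209, 220, 225, 225, 222, 218, 209, 191, 159, 130, 123, 121, 124, 118, 107, 92]
228 [113, 109, 104, 115, 137, 143, 151, 157, 168, 169, 166, 173, 189, 196, 172, 137, 121, 123, 124, 124, 120, 118]
230 [104, 106, 99, 101, 119, 147, 163, 159, 166, 186, 199, 197, 179, 154, 132, 121, 120, 121, 122, 120, 120, 121]
232 [95, 103, 114, 120, 117, 115, 121, 122, 124, 126, 125, 125, 116, 119, 117, 123, 123, 123, 117, 123, 125, 123]
234 [128, 99, 99, 111, 113, 121, 118, 122, 119, 121, 123, 122, 117, 119, 120, 116, 113, 113, 112, 104, 104, 98]
236 [180, 140, 105, 96, 107, 113, 112, 111, 107, 101, 101, 95, 93, 90, 87, 91, 93, 93, 95, 101, 112, 131]
```

```bash
python3 - <<'E'
from h import *
s=cv2.imread("pics/s6.png");g=s.mean(2)
for u in(282.7,301.6,320.4):
    p=cv2.getRectSubPix(g.astype(np.float32),(5,31),(u,223)).mean(1); print(u,p.round().astype(int).tolist())
t=cv2.imread("pics/top0.png")
A=plane("top",(113.6,268.1),.091);B=plane("top",(173.4,250.5),.091);print(A,B,(A+B)/2,np.linalg.norm(A-B),np.degrees(np.arctan2(-(A-B)[0],(A-B)[1])))
for f in(.3,.5,.7):   # strip profile across the top edge at several places
    c=np.array([113.6,268.1])*(1-f)+np.array([173.4,250.5])*f; n=np.array([17.6,59.8]);n/=np.linalg.norm(n)
    print(f,[int(cv2.getRectSubPix(t,(1,1),tuple(c+n*k)).mean()) for k in np.arange(-10,8)])
E
```

```text
282.7 [144, 131, 140, 156, 158, 153, 151, 149, 143, 141, 137, 134, 130, 140, 172, 215, 227, 229, 221, 192, 165, 173, 179, 149, 124, 122, 121, 117, 104, 92, 108]
301.6 [156, 161, 162, 161, 161, 158, 157, 158, 165, 166, 163, 186, 220, 229, 227, 212, 176, 162, 173, 174, 135, 120, 121, 121, 110, 96, 97, 147, 202, 214, 217]
320.4 [136, 129, 120, 111, 101, 99, 116, 156, 209, 227, 229, 222, 195, 165, 163, 162, 139, 122, 120, 121, 115, 99, 92, 130, 189, 213, 215, 215, 219, 220, 219]
[0.4142 0.3635 0.091 ] [0.4483 0.2383 0.091 ] [0.4312 0.3009 0.091 ] 0.12977941563889533 15.24034910202041
0.3 [162, 159, 142, 102, 68, 71, 90, 103, 93, 78, 70, 57, 46, 58, 78, 95, 120, 144]
0.5 [162, 158, 135, 94, 62, 54, 59, 66, 71, 72, 68, 55, 47, 64, 88, 113, 145, 157]
0.7 [162, 156, 128, 85, 57, 52, 59, 67, 71, 71, 63, 50, 49, 68, 91, 121, 148, 153]
```

The new head's edges are spaced from its neighbours as theirs are from each other, so the bolt is seated flush. Next is the leaf: grip centre about (0.432,0.304), yaw 15.2°.

Call:
drive_tool:
  commands:
    - {"x": 0.18,"y": -0.1,"z": 0,"twist": 0,"gripper": 0.3}
    - {"x": 0.36,"y": -0.2,"z": 0,"twist": 0,"gripper": 0.5}
    - {"x": 0.54,"y": -0.3,"z": 0,"twist": 0,"gripper": 0.7}
    - {"x": 0.72,"y": -0.4,"z": 0,"twist": 0,"gripper": 0.7}
    - {"x": 0.9,"y": -0.5,"z": 0,"twist": 0,"gripper": 0.7}

```text
time: 11.95
eef_pos: [0.5175, 0.1298, 0.1704]
eef_rot: [[-0.028, 1.0, -0.001], [1.0, 0.028, -0.0], [-0.0, -0.001, -1.0]]
force: [0.4, 1.1, 0.2]
width: 0.0598
finger_force: 0.0
```

Call:
drive_tool:
  commands:
    - {"x": 0.18,"y": -0.1,"z": 0,"twist": 0,"gripper": 0.7}
    - {"x": 0.36,"y": -0.2,"z": 0,"twist": 0,"gripper": 0.7}
    - {"x": 0.54,"y": -0.3,"z": 0,"twist": 0,"gripper": 0.7}
    - {"x": 0.72,"y": -0.4,"z": 0,"twist": 0,"gripper": 0.7}
    - {"x": 0.9,"y": -0.5,"z": 0,"twist": 0,"gripper": 0.7}

```text
time: 12.45
eef_pos: [0.4387, 0.2625, 0.1704]
eef_rot: [[-0.028, 1.0, -0.001], [1.0, 0.028, -0.001], [-0.001, -0.001, -1.0]]
force: [0.4, -0.1, 0.3]
width: 0.0604
finger_force: 0.0
```

Call:
drive_tool:
  commands:
    - {"x": 0.14,"y": -0.03,"z": 0,"twist": -0.06,"gripper": 0.7}
    - {"x": 0.28,"y": -0.05,"z": 0,"twist": -0.113,"gripper": 0.7}
    - {"x": 0.28,"y": -0.05,"z": 0.1,"twist": -0.113,"gripper": 0.7}
    - {"x": 0.28,"y": -0.05,"z": 0.25,"twist": -0.113,"gripper": 0.7}
    - {"x": 0.28,"y": -0.05,"z": 0.35,"twist": -0.113,"gripper": 0.7}

```text
time: 12.95
eef_pos: [0.4304, 0.3032, 0.1167]
eef_rot: [[-0.262, 0.965, -0.001], [0.965, 0.262, -0.001], [-0.001, -0.002, -1.0]]
force: [0.1, 0.6, 0.2]
width: 0.06
finger_force: 0.0
```

```bash
python3 - <<'E'
from h import *
s=cv2.cvtColor(ctrl.camera("scene"),cv2.COLOR_RGB2BGR);t=cv2.cvtColor(ctrl.camera("top"),cv2.COLOR_RGB2BGR)
cv2.imwrite("pics/s7.png",s);cv2.imwrite("pics/t7.png",t)
x=ctrl.read_state();e=x["eef_pos"];print(e,x["eef_rot"][:,1],x["width"],proj("scene",e),proj("top",e),x["joints"])
E
```

```text
[0.4301 0.3029 0.1165] [ 0.9651  0.262  -0.0034] 0.05946450591566252 [376.0522 160.3464] [139.0543 259.0926] [-44.5467  46.8961  11.1172 102.7798 -15.3974  32.0137  -8.5339]
```

Call:
drive_tool:
  commands:
    - {"x": 0,"y": 0,"z": 0.1,"twist": 0,"gripper": 0.7}
    - {"x": 0,"y": 0,"z": 0.2,"twist": 0,"gripper": 0.7}
    - {"x": 0,"y": 0,"z": 0.3,"twist": 0,"gripper": 0.7}
    - {"x": 0,"y": 0,"z": 0.38,"twist": 0,"gripper": 0.7}
    - {"x": 0,"y": 0,"z": 0.38,"twist": 0,"gripper": 0.7}

```text
time: 13.55
eef_pos: [0.4307, 0.3032, 0.0606]
eef_rot: [[-0.262, 0.965, -0.001], [0.965, 0.262, -0.001], [-0.001, -0.002, -1.0]]
force: [-0.4, 0.2, 0.9]
width: 0.0597
finger_force: 0.0
```

Call:
drive_tool:
  commands:
    - {"x": 0,"y": 0,"z": 0,"twist": 0,"gripper": 0.4}
    - {"x": 0,"y": 0,"z": 0,"twist": 0,"gripper": 0.2}
    - {"x": 0,"y": 0,"z": 0,"twist": 0,"gripper": 0}
    - {"x": 0,"y": 0,"z": 0,"twist": 0,"gripper": 0}
    - {"x": 0,"y": 0,"z": 0,"twist": 0,"gripper": 0}

```text
time: 14.05
eef_pos: [0.4345, 0.3046, 0.0623]
eef_rot: [[-0.262, 0.965, 0.008], [0.965, 0.262, 0.003], [0.001, 0.008, -1.0]]
force: [17.0, 4.6, -4.4]
width: 0.0072
finger_force: 58.5
```

The slot wall pushes the hand +x by about 4 mm, so I'll move the command there to relieve it, then lift.

Call:
drive_tool:
  commands:
    - {"x": 0,"y": 0.015,"z": 0,"twist": 0,"gripper": 0}
    - {"x": 0,"y": 0.027,"z": 0,"twist": 0,"gripper": 0}
    - {"x": 0,"y": 0.027,"z": 0,"twist": 0,"gripper": 0}
    - {"x": 0,"y": 0.027,"z": 0,"twist": 0,"gripper": 0}
    - {"x": 0,"y": 0.027,"z": 0,"twist": 0,"gripper": 0}

```text
time: 14.55
eef_pos: [0.436, 0.305, 0.0622]
eef_rot: [[-0.262, 0.965, 0.002], [0.965, 0.262, 0.001], [0.001, 0.003, -1.0]]
force: [2.3, 0.7, 6.2]
width: 0.0067
finger_force: 61.2
```

Call:
drive_tool:
  commands:
    - {"x": 0,"y": 0,"z": -0.1,"twist": 0,"gripper": 0}
    - {"x": 0,"y": 0,"z": -0.25,"twist": 0,"gripper": 0}
    - {"x": 0,"y": 0,"z": -0.45,"twist": 0,"gripper": 0}
    - {"x": 0,"y": 0,"z": -0.65,"twist": 0,"gripper": 0}
    - {"x": 0,"y": 0,"z": -0.8,"twist": 0,"gripper": 0}

```text
time: 15.05
eef_pos: [0.4349, 0.3045, 0.1831]
eef_rot: [[-0.262, 0.965, 0.0], [0.965, 0.262, 0.0], [0.0, 0.0, -1.0]]
force: [0.2, 1.0, -6.9]
width: 0.0068
finger_force: 59.9
```

```bash
python3 - <<'E'
from h import *
s=cv2.cvtColor(ctrl.camera("scene"),cv2.COLOR_RGB2BGR);cv2.imwrite("pics/s8.png",s)
x=ctrl.read_state();e=x["eef_pos"];R=x["eef_rot"];print(e,R,x["width"],x["force"],x["wrist_torque"])
for a,c,ct in blobs(s,"steel",(340,110,75,80),60)[:3]:
    print(a,c,cv2.approxPolyDP(ct.astype(np.float32)[:,None],1.3,True)[:,0].round(1).tolist())
# predicted leaf points if centred: plate mid-plane at tool y=0, bottom corner z=TCP+.0622-.037
th=np.radians(15.2);yd=np.array([-np.sin(th),np.cos(th),0]);
for n,sg in(("L",1),("R",-1)):
    print(n,"plate bot",proj("scene",e+yd*.065*sg+[0.004,0.001,-.025]),"kn",proj("scene",e+yd*.031*sg+[.007,.002,-.0392]))
E
```

```text
[0.4359 0.305  0.1858] [[-0.2619  0.9651  0.0034]
 [ 0.9651  0.2619  0.0025]
 [ 0.0015  0.0039 -1.    ]] 0.006759982481852526 [3.437  2.3387 0.6281] [ 0.3247 -0.3624  0.0236]
L plate bot [399.4015 140.6052] kn [389.964  148.9223]
R plate bot [361.126  151.9779] kn [371.8094 154.4442]
```

The leaf is up, with about its own weight (5–7 N) on the wrist. Carrying it to hover over the hinge gap and turning it to the jamb's yaw.

Call:
drive_tool:
  commands:
    - {"x": -0.12,"y": 0.015,"z": 0,"twist": 0,"gripper": 0}
    - {"x": -0.3,"y": 0.04,"z": 0,"twist": 0,"gripper": 0}
    - {"x": -0.5,"y": 0.07,"z": 0,"twist": 0,"gripper": 0}
    - {"x": -0.7,"y": 0.1,"z": 0,"twist": 0,"gripper": 0}
    - {"x": -0.9,"y": 0.13,"z": 0,"twist": 0,"gripper": 0}

```text
time: 15.6
eef_pos: [0.4892, 0.1782, 0.1808]
eef_rot: [[-0.262, 0.965, -0.001], [0.965, 0.262, -0.0], [-0.0, -0.001, -1.0]]
force: [0.0, -0.3, -6.3]
width: 0.0072
finger_force: 59.9
```

Call:
drive_tool:
  commands:
    - {"x": -0.2,"y": 0.03,"z": 0,"twist": 0.03,"gripper": 0}
    - {"x": -0.4,"y": 0.06,"z": 0,"twist": 0.06,"gripper": 0}
    - {"x": -0.6,"y": 0.09,"z": 0,"twist": 0.09,"gripper": 0}
    - {"x": -0.8,"y": 0.11,"z": 0,"twist": 0.116,"gripper": 0}
    - {"x": -0.95,"y": 0.13,"z": 0,"twist": 0.116,"gripper": 0}

```text
time: 16.1
eef_pos: [0.5454, 0.045, 0.1807]
eef_rot: [[-0.019, 1.0, -0.001], [1.0, 0.019, -0.001], [-0.001, -0.001, -1.0]]
force: [0.8, 0.6, -5.8]
width: 0.0069
finger_force: 59.9
```

Call:
drive_tool:
  commands:
    - {"x": 0,"y": 0,"z": 0.04,"twist": 0,"gripper": 0}
    - {"x": 0,"y": 0,"z": 0.08,"twist": 0,"gripper": 0}
    - {"x": 0,"y": 0,"z": 0.1,"twist": 0,"gripper": 0}
    - {"x": 0,"y": 0,"z": 0.1,"twist": 0,"gripper": 0}
    - {"x": 0,"y": 0,"z": 0.1,"twist": 0,"gripper": 0}

```text
time: 16.6
eef_pos: [0.5453, 0.0475, 0.1663]
eef_rot: [[-0.023, 1.0, -0.0], [1.0, 0.023, -0.0], [-0.0, -0.0, -1.0]]
force: [-0.7, 0.0, -6.7]
width: 0.0067
finger_force: 59.9
```

```bash
python3 - <<'E'
from h import *
s=cv2.cvtColor(ctrl.camera("scene"),cv2.COLOR_RGB2BGR);t=cv2.cvtColor(ctrl.camera("top"),cv2.COLOR_RGB2BGR)
cv2.imwrite("pics/s9.png",s);cv2.imwrite("pics/t9.png",t)
x=ctrl.read_state();e=x["eef_pos"];print(e,x["eef_rot"][:,1],x["width"],x["force"],x["wrist_torque"],proj("scene",e),proj("top",e))
c=lambda im,x,y,w,h:cv2.resize(im[y:y+h,x:x+w],(800,600),interpolation=cv2.INTER_CUBIC)
cv2.imwrite("pics/g9.png",np.hstack([cv2.resize(c(s,250,160,100,75),(400,300)),cv2.resize(c(t,215,165,100,75),(400,300))]))
for a,cc,ct in blobs(s,"steel",(255,160,90,80),30)[:5]:
    print("s",a,cc,cv2.approxPolyDP(ct.astype(np.float32)[:,None],1.,True)[:,0].round(1).tolist())
for a,cc,ct in blobs(t,"steel",(220,165,90,55),30)[:4]:
    print("t",a,cc,cv2.approxPolyDP(ct.astype(np.float32)[:,None],1.,True)[:,0].round(1).tolist())
E
```

```text
[0.5454 0.0473 0.1665] [0.9997 0.0226 0.0002] 0.00738008763929 [ 0.6289  0.1627 -5.884 ] [-0.0161  0.0298 -0.0171] [297.9655 176.8954] [260.8943 197.1915]
s 152.0 [286.9138 225.4017] [[269.3999938964844, 216.39999389648438], [271.1000061035156, 225.10000610351562], [278.3999938964844, 237.60000610351562], [330.6000061035156, 227.39999389648438], [329.1000061035156, 226.39999389648438], [278.8999938964844, 236.39999389648438], [275.6000061035156, 231.89999389648438], [277.8999938964844, 231.10000610351562], [276.8999938964844, 228.10000610351562], [275.3999938964844, 227.39999389648438], [274.3999938964844, 228.89999389648438], [271.6000061035156, 224.10000610351562], [281.6000061035156, 220.60000610351562], [280.8999938964844, 216.10000610351562], [278.8999938964844, 214.39999389648438]]
s 103.1 [299.0345 194.3694] [[311.8999938964844, 192.60000610351562], [294.3999938964844, 194.60000610351562], [297.1000061035156, 190.60000610351562], [309.8999938964844, 188.89999389648438], [309.3999938964844, 186.89999389648438], [300.8999938964844, 188.39999389648438], [298.8999938964844, 190.10
[... 14679 characters left out ...]
648438, 193.89999389648438], [224.39999389648438, 198.10000610351562], [226.39999389648438, 198.10000610351562], [227.89999389648438, 195.39999389648438], [229.39999389648438, 195.39999389648438], [229.39999389648438, 196.89999389648438], [231.10000610351562, 193.39999389648438], [232.89999389648438, 193.10000610351562], [239.60000610351562, 196.10000610351562], [236.39999389648438, 197.60000610351562], [235.89999389648438, 199.60000610351562], [237.39999389648438, 198.10000610351562], [239.60000610351562, 199.39999389648438], [240.10000610351562, 194.89999389648438], [243.60000610351562, 190.10000610351562], [245.60000610351562, 190.10000610351562], [244.39999389648438, 189.39999389648438]]
```

View pics/g9.png

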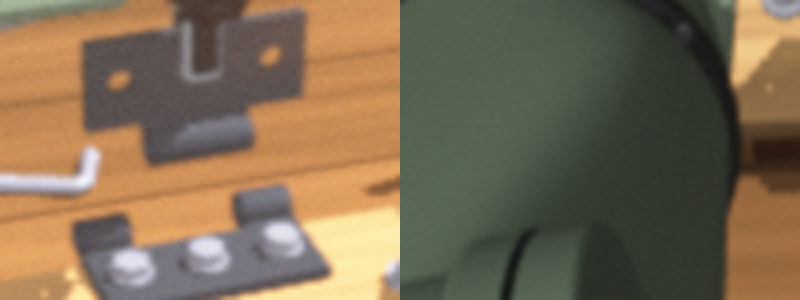

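The left crop shows the leaf held upright with its knuckle on the jamb side. Its loose knuckle ends are at u≈287 and 313, and the fixed inner ends at u≈282.5 and 308.7, so it must go about 11 mm toward −y. The arm hides the top view here. I'll shift, lower to just above the knuckles and measure edge profiles.

Call:
drive_tool:
  commands:
    - {"x": -0.04,"y": 0.015,"z": 0.03,"twist": 0,"gripper": 0}
    - {"x": -0.075,"y": 0.027,"z": 0.07,"twist": 0,"gripper": 0}
    - {"x": -0.075,"y": 0.027,"z": 0.1,"twist": 0,"gripper": 0}
    - {"x": -0.075,"y": 0.027,"z": 0.12,"twist": 0,"gripper": 0}
    - {"x": -0.075,"y": 0.027,"z": 0.12,"twist": 0,"gripper": 0}

```text
time: 17.2
eef_pos: [0.5494, 0.0359, 0.1478]
eef_rot: [[-0.022, 1.0, -0.001], [1.0, 0.022, -0.0], [-0.0, -0.001, -1.0]]
force: [-0.7, 0.2, -6.1]
width: 0.0071
finger_force: 59.8
```

```bash
cat > prof.py <<'E'
from h import *
def line(g,p,q,w=3):
    "edge profile along p->q at .5px steps, averaged over w px across"
    p,q=np.array(p,float),np.array(q,float);L=np.linalg.norm(q-p);d=(q-p)/L;n=np.array([-d[1],d[0]])
    k=np.arange(0,L,.5);a=np.linspace(-w/2,w/2,5)
    pts=(p+k[:,None,None]*d+a[None,:,None]*n).astype(np.float32)
    return p+k[:,None]*d, cv2.remap(g,pts[...,0],pts[...,1],cv2.INTER_LINEAR).mean(1)
def edges(g,p,q,w=3,mn=6):
    P,v=line(g,p,q,w);dv=np.gradient(cv2.GaussianBlur(v[None].astype(np.float32),(5,1),0)[0]);out=[]
    for i in range(2,len(v)-2):
        if abs(dv[i])>mn and abs(dv[i])>=abs(dv[i-1]) and abs(dv[i])>abs(dv[i+1]):
            a,b,c=abs(dv[i-1:i+2]);o=.5*(a-c)/(a-2*b+c);out.append((P[i]+(P[1]-P[0])*o).round(2).tolist()+[int(dv[i])])
    return out
E
python3 - <<'E'
from prof import *
s=cv2.cvtColor(ctrl.camera("scene"),cv2.COLOR_RGB2BGR);cv2.imwrite("pics/s10.png",s);g=s.mean(2).astype(np.float32)
x=ctrl.read_state();e=x["eef_pos"];print(e,x["eef_rot"][:,1],x["force"],proj("scene",e))
g0=cv2.imread("pics/scene0.png").mean(2).astype(np.float32)
print("fixed",edges(g0,(262,220.4),(328,209.8)))
for f in (0,2,4): print("loose+",f,edges(g,(266,203+f),(330,195+f)))
for u in(273,277,281,312,316,319): print("fix col",u,edges(g0,(u,200),(u,232)))
for u in(286,292,298,304): print("loose col",u,edges(g,(u,185),(u,222)))
E
```

```text
[0.5496 0.036  0.1482] [ 0.9998  0.0223 -0.0004] [ 1.0114 -0.166  -5.3692] [293.6569 185.6624]
fixed [[267.53, 219.51, -12], [282.27, 217.14, 7], [307.76, 213.05, -13], [322.56, 210.67, 8]]
loose+ 0 [[269.93, 202.51, 13], [273.48, 202.07, -15], [280.58, 201.18, -9]]
loose+ 2 [[269.44, 204.57, 6], [273.43, 204.07, -16], [280.68, 203.17, -11]]
loose+ 4 [[273.39, 206.08, -7], [280.86, 205.14, -12], [308.62, 201.67, 8]]
fix col 273 [[273.0, 205.95, -10], [273.0, 222.56, 6]]
fix col 277 [[277.0, 221.97, 6]]
fix col 281 [[281.0, 229.49, 6]]
fix col 312 [[312.0, 215.45, 6], [312.0, 230.05, -6]]
fix col 316 [[316.0, 215.19, 14], [316.0, 219.12, -9]]
fix col 319 [[319.0, 215.12, 23], [319.0, 219.74, -13], [319.0, 230.74, 8]]
loose col 286 [[286.0, 209.37, 16]]
loose col 292 [[292.0, 188.97, -9], [292.0, 199.42, 6], [292.0, 208.4, 15], [292.0, 220.06, -8]]
loose col 298 [[298.0, 186.25, 9], [298.0, 188.71, -7], [298.0, 198.32, 8], [298.0, 207.29, 15], [298.0, 219.69, 7]]
loose col 304 [[304.0, 197.45, 8], [304.0, 206.32, 15], [304.0, 219.46, 14]]
```

```bash
python3 - <<'E'
from prof import *
g0=cv2.imread("pics/scene0.png").mean(2).astype(np.float32);g=cv2.imread("pics/s10.png").mean(2).astype(np.float32)
K,R,t=P["scene"]
def half(X,sl): return .011*K[0,0]/(R@X+t)[2]/np.cos(np.arctan(sl))
fx=[]
for u in(270,272,274,276,278,280,310,312,314,316,318,320):
    c=218.9-(u-271)*.16; e=[q for q in edges(g0,(u,c-10),(u,c+1),1,3)]; print(u,round(c,1),e)
    e=[q for q in e if q[2]<0 and abs(q[1]-(c-4.7))<3]
    if e: fx.append((u,min(e,key=lambda q:q[2])[1]))
fx=np.array(fx);p=np.polyfit(fx[:,0],fx[:,1],1);print("fixed top line",p,fx[:,1]-np.polyval(p,fx[:,0]))
lb=[]
for u in range(284,308,2):
    c=208.3-(u-292)*.17; e=[q for q in edges(g,(u,c-4),(u,c+5),1,4) if q[2]>0]
    if e: lb.append((u,max(e,key=lambda q:q[2])[1]))
lb=np.array(lb);q=np.polyfit(lb[:,0],lb[:,1],1);print("loose bottom line",q,(lb[:,1]-np.polyval(q,lb[:,0])).round(2))
e=np.array([.5496,.036,.1482]);y=e[1]+.001
Lo=np.array([e[0]+.007,y,e[2]-.0392]);pl=proj("scene",Lo);h=half(Lo,q[0]);bias=np.polyval(q,pl[0])-h-pl[1]
print("loose axis pred",pl,"obs v",np.polyval(q,pl[0])-h,"bias",bias)
for x in(.552,.5545,.557,.5595):
    F=np.array([x,.039,.077]);pf=proj("scene",F);print(x,pf,"fixed axis obs-bias v",np.polyval(p,pf[0])+half(F,p[0])-bias)
E
```

```text
270 219.1 [[270.0, 212.22, 4], [270.0, 214.77, -7], [270.0, 218.38, -3]]
272 218.7 [[272.0, 211.72, 5], [272.0, 214.18, -5], [272.0, 217.81, -3]]
274 218.4 [[274.0, 209.49, -3], [274.0, 211.5, 4], [274.0, 213.86, -5], [274.0, 217.83, -3]]
276 218.1 [[276.0, 209.34, -3], [276.0, 211.2, 4], [276.0, 213.59, -5], [276.0, 217.25, -3]]
278 217.8 [[278.0, 209.06, -3], [278.0, 210.79, 4], [278.0, 212.99, -5], [278.0, 217.08, -3]]
280 217.5 [[280.0, 208.58, -4], [280.0, 210.54, 6], [280.0, 212.62, -6], [280.0, 216.66, -3]]
310 212.7 [[310.0, 205.5, 3], [310.0, 207.7, -7], [310.0, 210.79, -3]]
312 212.3 [[312.0, 203.3, -3], [312.0, 207.02, -4], [312.0, 211.65, -4]]
314 212.0 [[314.0, 203.04, -4], [314.0, 204.69, 4], [314.0, 206.64, -4], [314.0, 211.32, -5]]
316 211.7 [[316.0, 202.87, -3], [316.0, 206.44, -4], [316.0, 210.97, -4]]
318 211.4 [[318.0, 202.4, -3], [318.0, 206.01, -4], [318.0, 210.5, -4]]
320 211.1 [[320.0, 201.98, -3], [320.0, 203.82, 4], [320.0, 205.96, -4], [320.0, 210.41, -5]]
fixed top line [ -0.1764 262.1806] [ 0.2122 -0.0251  0.0077  0.0904 -0.1568 -0.174   0.1974 -0.1299 -0.1571
 -0.0043 -0.0816  0.2212]
loose bottom line [ -0.17   258.0357] [-0.03 -0.08  0.15  0.11 -0.05  0.03 -0.16 -0.12  0.19 -0.07 -0.03  0.07]
loose axis pred [294.8725 202.0396] obs v 203.0278818460602 bias 0.9883245911269682
0.552 [294.9175 212.676 ] fixed axis obs-bias v 213.96664313835572
0.5545 [295.2514 213.2285] fixed axis obs-bias v 213.91659706182165
0.557 [295.5866 213.783 ] fixed axis obs-bias v 213.86636573399423
0.5595 [295.923  214.3396] fixed axis obs-bias v 213.8159481243729
```

Vision puts the hinge axis at x≈0.5573, agreeing with the bolt-derived 0.5567. I'll make fine corrections of about +0.5 mm in y and +0.8 mm in x, then lower slowly.

Call:
drive_tool:
  commands:
    - {"x": 0.004,"y": 0.005,"z": 0.0,"twist": 0,"gripper": 0}
    - {"x": 0.004,"y": 0.005,"z": 0.03,"twist": 0,"gripper": 0}
    - {"x": 0.004,"y": 0.005,"z": 0.06,"twist": 0,"gripper": 0}
    - {"x": 0.004,"y": 0.005,"z": 0.09,"twist": 0,"gripper": 0}
    - {"x": 0.004,"y": 0.005,"z": 0.1,"twist": 0,"gripper": 0}

```text
time: 17.75
eef_pos: [0.5502, 0.0364, 0.1327]
eef_rot: [[-0.022, 1.0, -0.001], [1.0, 0.022, -0.0], [-0.0, -0.001, -1.0]]
force: [0.2, -0.8, -6.0]
width: 0.0071
finger_force: 59.8
```

Call:
drive_tool:
  commands:
    - {"x": 0,"y": 0,"z": 0.03,"twist": 0,"gripper": 0}
    - {"x": 0,"y": 0,"z": 0.06,"twist": 0,"gripper": 0}
    - {"x": 0,"y": 0,"z": 0.09,"twist": 0,"gripper": 0}
    - {"x": 0,"y": 0,"z": 0.108,"twist": 0,"gripper": 0}
    - {"x": 0,"y": 0,"z": 0.108,"twist": 0,"gripper": 0}

```text
time: 18.25
eef_pos: [0.5503, 0.0364, 0.1168]
eef_rot: [[-0.022, 1.0, -0.001], [1.0, 0.022, -0.0], [-0.0, -0.001, -1.0]]
force: [0.3, 0.1, -5.9]
width: 0.007
finger_force: 59.9
```

```bash
python3 - <<'E'
from prof import *
gs=[];
for i in range(3):
    s=cv2.cvtColor(ctrl.camera("scene"),cv2.COLOR_RGB2BGR);gs.append(s.astype(np.float32))
cv2.imwrite("pics/s11.png",s);g=np.mean(gs,0).mean(2).astype(np.float32)
x=ctrl.read_state();print(x["eef_pos"],x["eef_rot"][:,1],x["force"],x["wrist_torque"],np.abs(x["qvel"]).max())
for k in(0,1.5): print("along",edges(g,(262,220.4+k),(328,209.4+k),2,3))
for u in(271,274,277,280,284,288,292,296,300,304,307,310,313,316,319):
    c=218.9-(u-271)*.176; print(u,round(c,1),[q[1:] for q in edges(g,(u,c-9),(u,c+8),1.5,3)])
E
```

```text
[0.5505 0.0364 0.1173] [0.9998 0.0221 0.0002] [-0.2818  1.0507 -5.7514] [-0.0082  0.0072  0.0439] 0.100855774406444
along [[267.63, 219.46, -13], [288.44, 215.99, 3], [308.47, 212.65, -4], [310.92, 212.25, 3], [322.46, 210.32, 8]]
along [[267.98, 220.9, -14], [322.64, 211.79, 10]]
271 218.9 [[212.38, 10], [215.02, -10]]
274 218.4 [[211.77, 10], [214.21, -9]]
277 217.8 [[211.19, 8], [213.67, -8]]
280 217.3 [[210.79, 7], [213.03, -7], [222.11, 10]]
284 216.6 [[221.88, 25]]
288 215.9 [[220.78, 8]]
292 215.2 [[210.65, 5], [216.07, -4], [219.92, 7]]
296 214.5 [[210.34, 9], [215.77, -5], [219.41, 12]]
300 213.8 [[209.46, 9], [214.81, -5], [218.7, 25]]
304 213.1 [[208.68, 8], [213.99, -5], [218.9, 21]]
307 212.6 [[205.95, 6], [209.35, 3], [213.5, -4], [217.29, 7]]
310 212.0 [[205.48, 8], [208.41, -3], [211.87, -3], [216.21, 8]]
313 211.5 [[204.89, 10], [212.05, -5], [215.27, 6]]
316 211.0 [[204.44, 9], [211.31, -5], [215.38, 14]]
319 210.5 [[203.89, 10], [210.74, -5], [215.05, 24]]
```

Only the leaf's own weight is on the wrist. The loose tube sits about 0.2 px high against the fixed tubes, and the tool is 0.6–1 mm above target, so I'll make one last trim and let it settle.

Call:
drive_tool:
  commands:
    - {"x": 0,"y": -0.002,"z": 0.005,"twist": 0,"gripper": 0}
    - {"x": 0,"y": -0.002,"z": 0.005,"twist": 0,"gripper": 0}
    - {"x": 0,"y": -0.002,"z": 0.005,"twist": 0,"gripper": 0}
    - {"x": 0,"y": -0.002,"z": 0.005,"twist": 0,"gripper": 0}
    - {"x": 0,"y": -0.002,"z": 0.005,"twist": 0,"gripper": 0}

```text
time: 18.9
eef_pos: [0.5501, 0.0364, 0.1164]
eef_rot: [[-0.022, 1.0, -0.0], [1.0, 0.022, -0.0], [-0.0, -0.0, -1.0]]
force: [0.5, 0.4, -5.8]
width: 0.007
finger_force: 59.8
```

```bash
python3 - <<'E'
from prof import *
gs=[cv2.cvtColor(ctrl.camera("scene"),cv2.COLOR_RGB2BGR).astype(np.float32) for i in range(3)]
g=np.mean(gs,0).mean(2).astype(np.float32)
x=ctrl.read_state();e=x["eef_pos"];print(e,x["force"],x["wrist_torque"],x["finger_force"])
lb=[]
for u in range(287,302,2):
    c=219.59-(u-296)*.176;q=[k for k in edges(g,(u,c-3),(u,c+3.5),1.5,4) if k[2]>0]
    if q: m=max(q,key=lambda k:k[2]);lb.append((u,m[1],m[1]-c))
print(np.array(lb).round(2).tolist())
# y check: plate end silhouettes vs prediction for leaf centred on jamb (fixed tube ends as reference)
th=np.radians(1.3);yd=np.array([-np.sin(th),np.cos(th),0]);xd=np.array([np.cos(th),np.sin(th),0])
for O in([.557,.037,.077],[.557,.039,.077],[.557,.041,.077]):
    f=lambda a,b,c:proj("scene",np.array(O)+xd*a+yd*b+[0,0,c])[0].round(2)
    print(O,"plate L/R at z40",f(-.003,-.065,.04),f(-.007,.065,.04),"fixed plate far corners",f(.068,-.065,-.003),f(.068,.065,-.003),"tube axis -33.5/33.5",f(0,-.0335,0),f(0,.0335,0))
for v in(195,198,201): print(v,edges(g,(262,v+4),(335,v-5),2,6))
E
```

```text
[0.5501 0.0364 0.1164] [ 0.484  -0.3056 -6.436 ] [0.019  0.024  0.0116] 59.84901309013367
[[287.0, 221.88, 0.71], [289.0, 220.53, -0.29], [291.0, 220.33, -0.14], [293.0, 219.96, -0.16], [295.0, 219.45, -0.32], [297.0, 219.36, -0.05], [299.0, 218.94, -0.12], [301.0, 218.52, -0.19]]
[0.557, 0.037, 0.077] plate L/R at z40 267.18 320.37 fixed plate far corners 276.91 332.13 tube axis -33.5/33.5 281.04 308.28
[0.557, 0.039, 0.077] plate L/R at z40 268.04 321.18 fixed plate far corners 277.8 332.96 tube axis -33.5/33.5 281.87 309.08
[0.557, 0.041, 0.077] plate L/R at z40 268.9 321.98 fixed plate far corners 278.68 333.79 tube axis -33.5/33.5 282.7 309.89
195 [[266.25, 198.48, -11], [290.52, 195.48, 9], [293.38, 195.13, -15], [299.3, 194.4, 6], [314.76, 192.5, -6], [321.1, 191.71, 10]]
198 [[266.27, 201.47, -11], [272.44, 200.71, 10], [277.7, 200.06, -8], [290.57, 198.48, 11], [293.4, 198.13, -14], [310.25, 196.05, 7], [314.41, 195.54, -7], [320.92, 194.74, 11]]
201 [[266.44, 204.45, -23], [320.75, 197.76, 10]]
```

```bash
python3 -c "
from rig import ctrl
print(ctrl.finish_job())"
```

```text
the job is handed in; nothing more can be done
None
```

I handed the job in at about 19 s of the 58 s allowed: the spare bolt is seated in the empty hole and released, and the gripper alone holds the leaf's knuckle between the fixed knuckles. The flush back faces the robot, and the images put the pin holes within about 1 mm of lining up.

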